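# True up a leaning stave with a try square

## Task

Draw the try square up out of its slotted holder by the handle, stand it on the jig's plate with its blade pointing away from the stave, and press it into the corner in the middle of the stave's width, until its bottom edge sits flat on the plate and the outer face of its handle lies against the stave, which is thereby pushed upright and square. Finish while still gripping the square and pressing it firmly down and into the corner, because the stave springs back if you let go; leave everything else on the bench where it is.

Things in the scene. Friction and masses are not known exactly. Their poses are not given: they have to be found in the camera images.
- square: Try square, rigid L, 180 g. Origin: outer heel corner, mid-thickness. Dark wooden handle up along z: 20 thick (x), y 0 to -40 mm, 145 tall; its outer face is the plane y = 0. Aluminium blade at the foot: 6 thick (x), 36 tall, running to y = -140 mm. Handle and blade share one straight bottom edge, z = 0. Starts standing upright in the holder's slot.
- holder: Fixed plywood holder, 56 (x) x 200 (y) x 70 mm high, one straight slot open at the top, 26 wide (x) x 170 long (y), its floor 15 mm above the bench. Origin: centre of its underside. The square stands in it, blade down inside, handle near the slot's +y end and sticking out 90 mm above the holder; axes parallel.
- jig: Fixed assembly jig; origin on the bench under the centre of its plate, z up. The stave stands at its +y end and the free plate runs to its -y end. The thin rubber pad under the plate is 6 mm thick.
- plate: The jig's level plate: reddish wood, 120 (x) x 270 (y) x 18 mm, fixed, sides parallel to the jig's axes. Origin: centre of its underside; its top is 24 mm above the bench.
- corner (a point): The middle of the inner corner line (along the jig's x) where the stave's inner face meets the plate's top; also the stave's hinge line, so it does not move when the stave tips. At jig x 0, y +85 mm, z 24 mm; its axes are the jig's. From here the plate's free top runs 220 mm towards -y.
- stave: Pale upright board 80 wide (x) x 30 thick (y) x 125 tall, hinged to the plate along the inner corner line. Origin: middle of that line; z up its inner face, +y into the board. The inner face looks to -y, over the plate.
- lean (a joint): Lean of the stave, rad: 0 = square to the plate, positive = leaning over the plate (its top 12 mm per 0.1 rad). Starts at 0.16 to 0.22; a stiff, springy hinge tips it back over (to about 0.15) when let go. Pushing its top edge upright takes 4 to 5 N. Upright, its foot sits flat on the plate and it goes no further; the hinge line does not yield either.
- glue: White glue bottle with an orange cap, 60 dia x 150 tall (mm); a bystander, origin at the centre of its underside; leave it where it is
- bowl: Turned wooden bowl, 130 dia x 55 tall (mm); a bystander, origin at the centre of its underside; leave it where it is
- mallet: Small hammer lying flat, wooden handle, black head, about 250 long (mm); a bystander, origin at the centre of its underside; leave it where it is
- tin: Empty steel tin, 72 dia x 100 tall (mm); a bystander, origin at the centre of its underside; leave it where it is
- offcut0: Reddish block 70 x 120 x 30, the lower of a stack of two (mm); a bystander, origin at the centre of its underside; leave it where it is
- offcut1: Pale block 70 x 120 x 30, lying on the reddish one (mm); a bystander, origin at the centre of its underside; leave it where it is
- disc: Round wooden blank lying flat, 100 dia x 30 (mm); a bystander, origin at the centre of its underside; leave it where it is
Things that resemble listed ones, but are neither listed nor needed, are in the scene too. Leave any yellow look-alike of the square alone.

How it is judged:
On the way, in this order (a step that is already met when the one before it is completed fails the run):
1. the square is held in the fingers, drawn clear above the holder (contact force between the fingers and square above 2 N and z of square in the frame of holder above 0.072 m), for 0.1 s.
2. the held square is pressed home in the corner, flat on the plate and flush on the upright stave (contact force between the fingers and square above 2 N and contact force between square and plate above 2 N and contact force between square and stave above 2 N and value of joint lean below 0.025 rad and y of square in the frame of corner between -0.004 and 0.004 m and z of square in the frame of corner between -0.004 and 0.004 m and x of square in the frame of corner between -0.03 and 0.03 m and angle between square's own z axis and vertical below 0.035 rad and angle between the y axis of square and the y axis of corner, either way round below 0.07 rad), for 0.3 s.
At the end, for the whole second after the job is handed in: Square still gripped, at rest, pressing plate and stave with over 2 N each (grip too); heel within 4 mm of the corner line, 30 mm of mid-stave; square upright within 2 deg, in line with the jig within 4 deg, blade away from stave; stave square within 0.025 rad; no touch with the holder (all of step 2 and linear speed of square below 0.02 m/s and contact force between square and holder below 0.1 N); the arm keeps its last pose, push and grip.
It fails at once if a bystander is moved more than 30 mm (distance of any of glue, bowl, mallet, tin, offcut0, offcut1, disc from where it was at the start of the episode above 0.03 m).
It also fails if it takes over 48 s, if anything falls off the work surface, if the arm or the gripper's body presses on something with over 40 N, if the wrist force passes 120 N, or if a joint passes its speed limit or range.

## Robot

A 7-joint arm with a two-finger parallel gripper is mounted at the origin on the work surface. World frame = base frame: x ahead of the robot, y to its left, z up, the work surface at z = 0. Lengths are in m, angles in rad, forces in N, time in s.
With the tool pointing down it reaches from about 0.4 to 0.85 m from the base axis. Payload 10.4 kg.
Tool frame: the origin (TCP) lies between the finger pads; the fingertips stand 11 mm ahead of it and the grasp point (between the pads) lies 8 mm behind it; x points along the fingers, y is the direction in which the jaws open and shut, and the axes are right-handed (so a half turn about x gives the same grasp; the last joint's range is limited). The gripper opens to 87 mm and grips with 3 to 60 N. Pads are 19 mm wide; open, the fingers measure 117 mm over their backs; the gripper's body (75 mm by 190 mm) begins 51 mm behind the grasp point.
Start: joints at [1.259, 0.332, -0.065, 1.46, 0.022, 1.35, -0.088], TCP at [0.178, -0.599, 0.234] pointing down, gripper open.
Joint ranges: [-2.6, 2.6], [-0.5, 2.12], [-1.47, 1.34], [0.16, 2.42], [-1.27, 4.41], [0.06, 2.06], [-2.6, 2.6]. Speed limits (rad/s): [2.22, 2.22, 2.79, 2.79, 3.14, 3.14, 3.14].

## Interface

Orientations are given as a unit quaternion [x, y, z, w].
In Python, from bench import r, cams, ticket gives the robot as it stands. The module is installed in compiled form; this text tells all that it offers.
- The arm moves only by the tool drive_tool, never from a script. Its argument "moves" is text: rows parted by semicolons, each of 5 numbers parted by spaces: the shift along the world's x, y, z in m, then the turn about the world's z in degrees, then the closure, from 0 (fully open) to 1 (shut). In form: x y z twist grip; .... A call has 1 to 20 rows; each row shifts and turns the commanded pose from where the row before left it; what a row does not reach is not made up. A row lasts 1/8 s, in which the tool goes at most 62.5 mm and 10.7 degrees, less where a joint would pass 70% of its speed; a pose out of reach is approached as far as the arm can. A call is refused whole if a number of a shift passes 0.0625 or a number of a turn 10.7, either way. A call with a gripper value outside its range is refused whole. The fingers move at their own pace and stop on an object; "newtons" is the grip in N (left out, the last holds). Time passes only in rows, so rows that do not move let the fingers close. It gives the time, the measured TCP pose, the force and the opening at its end, in the units of the state.
- r.read_state(): the state, without advancing time (a new reading comes with each control period).
- cams.camera(name): name is "side" or "top"; returns a dict with "color" (480x640x3 uint8, red, green, blue), "fx", "fy", "cx", "cy" (pixels), "distortion" ([k1, k2, p1, p2, k3] as OpenCV has them; the pictures are not rectified), "extrinsics" (4x4, takes a point from camera to world coordinates). Camera axes: x right, y down, z forward; pixel columns grow to the right and rows downward; lengths in m; the calibration is good to about 2 mm. A picture is of the moment at which its call begins. There is no depth.
- ticket.close_job(): hands the job in, once; it reports no verdict.
The state is a dict: "time": time; "joint_positions": joint angles; "joint_vel": joint speeds; "joint_torque": joint torques, N m; "ee_pos": TCP position; "eef_rot": TCP orientation; "ft_force": force on the tool from outside, world axes, zero at the start; "torque": the same for the moment, N m; "width": finger opening in m.
Only numpy, scipy, OpenCV 4.12 (cv2) and the standard library are available. Lean on these libraries where they do the work, as an engineer would, in place of code of your own. Each camera call takes 0.05 s, during which the arm holds its last target.

## Working session

There is one attempt and no reset: what is moved stays moved. The work goes in short steps, Python scripts to look and compute and a tool call to move; the robot and the scene stay as the last step left them, time stands still between calls to the robot, and variables do not carry over. Pictures are saved under pics/ and viewed, and the job is handed in when it is done.

Besides the shell and the picture viewer there is one more tool, called after "Call:" as name(argument=value, ...) on one line, values as JSON. drive_tool: Moves the arm, as the interface text tells. Its arguments: {"type":"object","properties":{"moves":{"type":"string"},"newtons":{"type":"number"}},"required":["moves"]}

```bash
mkdir -p pics; cat > h.py <<'E'
import numpy as np, cv2, json
from bench import r,cams,ticket
def snap(n,f):
    c=cams.camera(n); cv2.imwrite(f'pics/{f}.png',cv2.cvtColor(c['color'],cv2.COLOR_RGB2BGR))
    np.save(f'pics/{f}.npy',np.array([c['fx'],c['fy'],c['cx'],c['cy'],*c['distortion'],*np.array(c['extrinsics']).ravel()]))
    return c
def load(f):
    a=np.load(f'pics/{f}.npy'); K=np.array([[a[0],0,a[2]],[0,a[1],a[3]],[0,0,1]]); return K,a[4:9],a[9:].reshape(4,4)
def onz(f,uv,z):
    K,d,E=load(f); p=cv2.undistortPoints(np.array(uv,float).reshape(-1,1,2),K,d).reshape(-1,2)
    D=np.c_[p,np.ones(len(p))]@E[:3,:3].T; o=E[:3,3]; return o+D*((z-o[2])/D[:,2])[:,None]
def proj(f,P):
    K,d,E=load(f); M=np.linalg.inv(E); P=np.array(P,float).reshape(-1,3)
    return cv2.projectPoints(P,cv2.Rodrigues(M[:3,:3])[0],M[:3,3],K,d)[0].reshape(-1,2)
def crop(f,x0,y0,x1,y1,s,out):
    im=cv2.imread(f'pics/{f}.png')[y0:y1,x0:x1]; cv2.imwrite(f'pics/{out}.png',cv2.resize(im,None,fx=s,fy=s,interpolation=cv2.INTER_CUBIC))
E
python3 - <<'E'
from h import *
for n in('top','side'):
    snap(n,n+'0'); K,d,E=load(n+'0'); print(n,K.round(1).tolist(),d.round(3),E.round(3).tolist())
s=r.read_state(); print({k:np.round(v,3).tolist() for k,v in s.items()})
E
```

```text
top [[452.2, 0.0, 319.8], [0.0, 452.2, 240.0], [0.0, 0.0, 1.0]] [0.007 0.    0.    0.    0.   ] [[-0.018, -0.985, 0.169, 0.33], [-1.0, 0.019, 0.004, 0.009], [-0.007, -0.169, -0.986, 1.3], [0.0, 0.0, 0.0, 1.0]]
side [[609.2, 0.0, 317.2], [0.0, 609.2, 229.9], [0.0, 0.0, 1.0]] [-0.147  0.     0.     0.     0.   ] [[-0.987, -0.106, 0.124, 0.376], [-0.162, 0.558, -0.814, 1.243], [0.017, -0.823, -0.568, 0.932], [0.0, 0.0, 0.0, 1.0]]
{'time': 0.1, 'joint_positions': [1.259, 0.333, -0.065, 1.461, 0.022, 1.35, -0.089], 'joint_vel': [-0.002, -0.003, 0.0, -0.001, 0.001, 0.001, 0.001], 'joint_torque': [0.002, -62.455, 0.025, -39.072, -0.061, 0.037, -0.0], 'ee_pos': [0.178, -0.599, 0.233], 'eef_rot': [-0.7, -0.102, 0.7, -0.101], 'ft_force': [0.306, 0.177, 0.656], 'torque': [-0.011, -0.014, 0.002], 'width': 0.087}
```

View pics/top0.png

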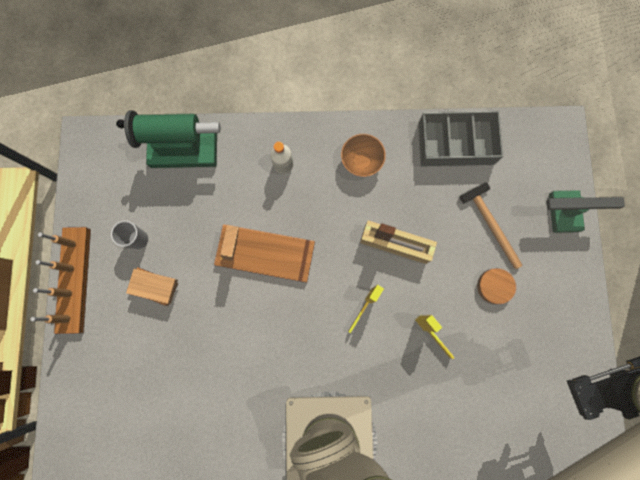

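View pics/side0.png

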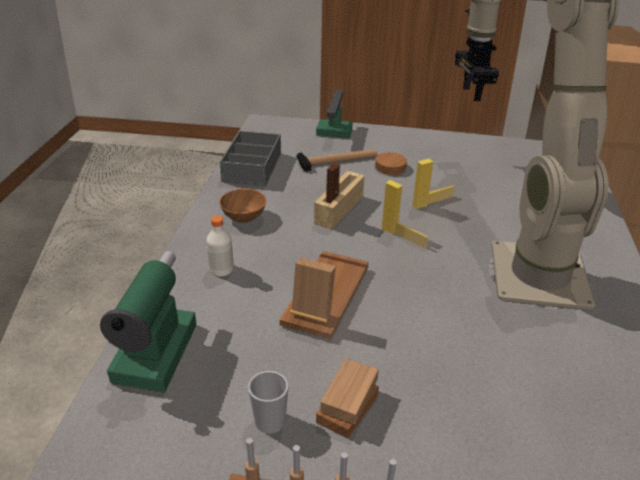

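Candidates for the square:
- Top (385,232), side (333,183): dark handle in the plywood holder.
- Top (370,305), side (393,210): yellow look-alike.
- Top (433,335), side (425,185): yellow look-alike.

The dark handle in the holder matches the description. The jig is at top (265,253), with its stave at (229,243). I'll check with close crops.

```bash
python3 - <<'E'
from h import *
crop('top0',350,205,450,280,8,'c1'); crop('top0',205,215,325,290,6.6,'c2'); crop('side0',270,150,390,240,6.6,'c3'); crop('side0',270,240,380,345,5.6,'c4')
E
```

```text
(no output)
```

View pics/c1.png

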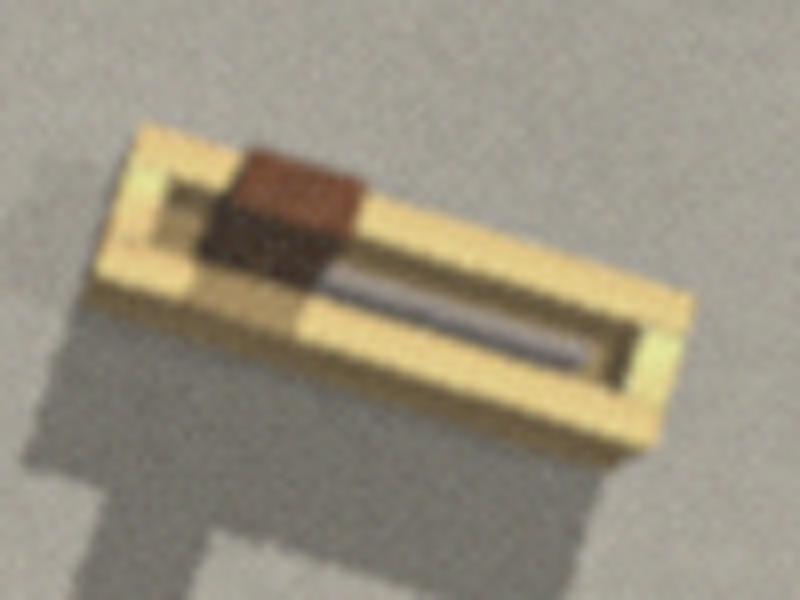

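View pics/c2.png

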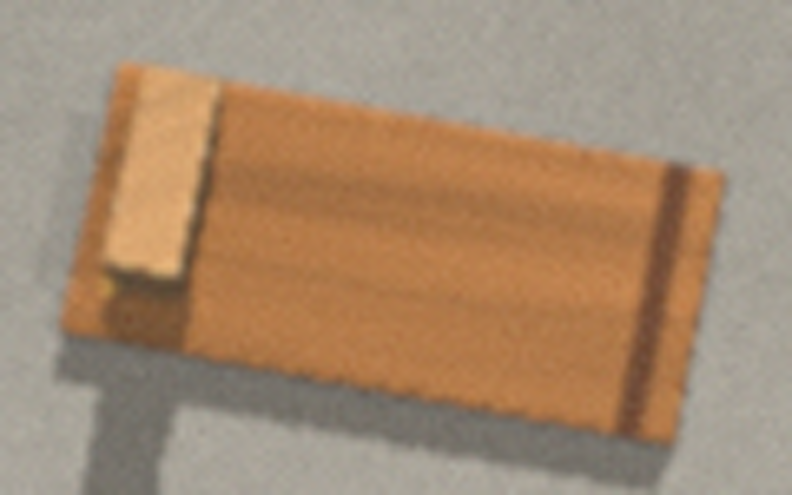

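View pics/c3.png

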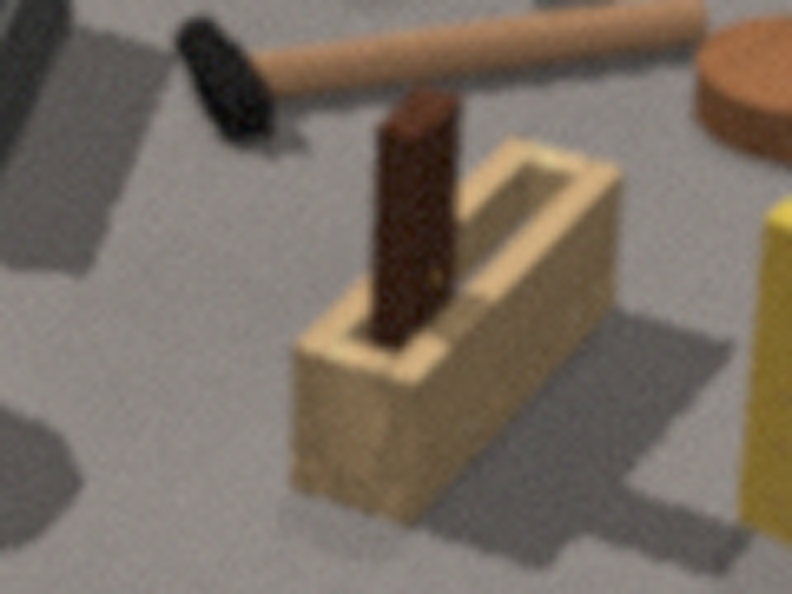

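View pics/c4.png

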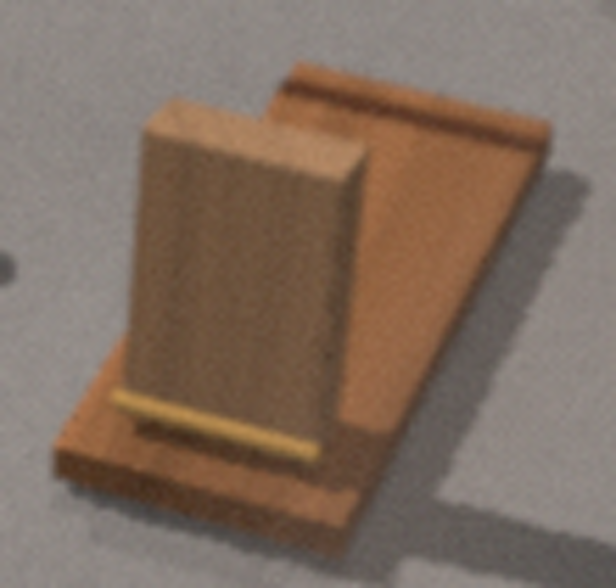

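The crops show the dark square handle standing in the plywood holder with an aluminium blade, and the leaning stave at the image-left end of the plate. Next I compute poses from corners.

```bash
cat >> h.py <<'E'
def un(pts,s,x0,y0): return (np.array(pts,float)+.5)/s-.5+[x0,y0]
def fitrect(P,L):
    # P world xy of corners, L local xy; returns origin, yaw
    P=P[:,:2];L=np.array(L,float);a=P-P.mean(0);b=L-L.mean(0)
    th=np.arctan2((b[:,0]*a[:,1]-b[:,1]*a[:,0]).sum(),(b*a).sum());R=np.array([[np.cos(th),-np.sin(th)],[np.sin(th),np.cos(th)]])
    t=P.mean(0)-R@L.mean(0); return t,th,P-(L@R.T+t)
E
python3 - <<'E'
from h import *
def rep(n,P,L):
    t,th,e=fitrect(P,L);print(n,t.round(4),np.degrees(th).round(2),(e*1000).round(1).tolist());return t,th
# local +y -> image left (world +y), local +x -> image up
L=lambda a,b:[(a,b),(a,-b),(-a,-b),(-a,b)]
h=rep('holder',onz('top0',un([(145,125),(692,293),(657,442),(97,280)],8,350,205),.07),L(.028,.1))
p=rep('plate',onz('top0',un([(120,65),(725,172),(672,440),(65,330)],6.6,205,215),.024),L(.06,.135))
q=rep('handle',onz('top0',un([(250,150),(365,183),(352,236),(238,205)],8,350,205),.16),[(.01,0),(.01,-.04),(-.01,-.04),(-.01,0)])
q=rep('handle side',onz('side0',un([(382,125),(425,92),(460,98),(412,137)],6.6,270,150),.16),[(.01,0),(.01,-.04),(-.01,-.04),(-.01,0)])
q=rep('holder side',onz('side0',un([(297,345),(515,140),(620,170),(405,380)],6.6,270,150),.07),L(.028,.1))
q=rep('plate side',onz('side0',un([(300,65),(551,125),(340,530),(55,455)],5.6,270,240),.024),[(.06,-.135),(-.06,-.135),(-.06,.135),(.06,.135)])
R=lambda th:np.array([[np.cos(th),-np.sin(th)],[np.sin(th),np.cos(th)]])
print('corner',p[0]+R(p[1])@[0,.085])
s=r.read_state()
from scipy.spatial.transform import Rotation as Ro
M=Ro.from_quat(s['eef_rot']).as_matrix();print(M.round(3))
E
```

```text
holder [ 0.5363 -0.2048] -18.09 [[0.2, -1.9], [-0.6, 2.4], [1.3, 0.2], [-0.9, -0.7]]
plate [0.5156 0.1728] -11.31 [[-1.1, -0.4], [-0.7, 0.8], [1.2, 1.8], [0.6, -2.3]]
handle [ 0.5571 -0.1409] -16.78 [[-0.8, -0.4], [-0.8, 1.4], [1.2, 0.6], [0.4, -1.6]]
handle side [ 0.5575 -0.1402] -21.88 [[-3.4, -2.0], [-1.4, 4.6], [2.7, -0.6], [2.1, -2.1]]
holder side [ 0.535  -0.2038] -19.79 [[-3.4, -0.4], [-1.8, 1.6], [2.7, 0.3], [2.6, -1.5]]
plate side [0.5135 0.1771] -11.43 [[-1.8, -0.1], [1.2, -0.7], [2.1, -1.1], [-1.4, 1.9]]
corner [0.53228195 0.25612294]
[[-0.     0.285 -0.959]
 [ 0.001 -0.959 -0.285]
 [-1.    -0.001  0.   ]]
```

Call:
drive_tool(moves="0.031 0.036 0 4.6 0;0.031 0.036 0 4.6 0;0.031 0.036 0 4.6 0;0.031 0.036 0 4.6 0;0.031 0.036 0 4.6 0;0.031 0.036 0 4.6 0;0.031 0.036 0 4.6 0;0.031 0.036 0 4.6 0;0.031 0.036 0 4.6 0;0.031 0.036 0 4.6 0;0.031 0.036 0 4.6 0;0.031 0.036 0 4.6 0;0 0 0 0 0;0 0 0 0 0", newtons=40)

```text
time: 1.85
ee_pos: [0.5496, -0.1677, 0.2331]
eef_rot: [-0.573, -0.414, 0.573, -0.414]
ft_force: [0.2, -0.9, -1.1]
width: 0.0867
```

Call:
drive_tool(moves="0.0015 0.0077 -0.02 0.2 0;0 0 -0.03 0 0;0 0 0 0 0;0 0 0 0 0")

```text
time: 2.35
ee_pos: [0.5516, -0.1604, 0.1847]
eef_rot: [0.573, 0.415, -0.572, 0.415]
ft_force: [0.5, 0.1, 0.3]
width: 0.0865
```

```bash
python3 - <<'E'
from h import *
snap('side','side1');crop('side1',270,60,430,240,3.3,'c5')
snap('top','top1');crop('top1',320,180,460,285,5.5,'c6')
E
```

```text
(no output)
```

View pics/c5.png

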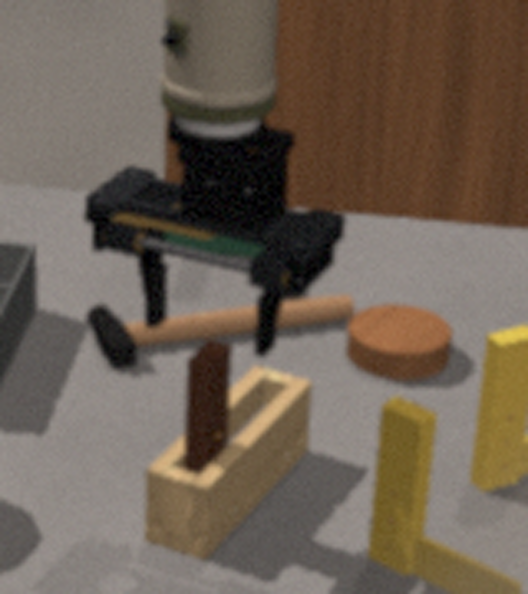

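View pics/c6.png

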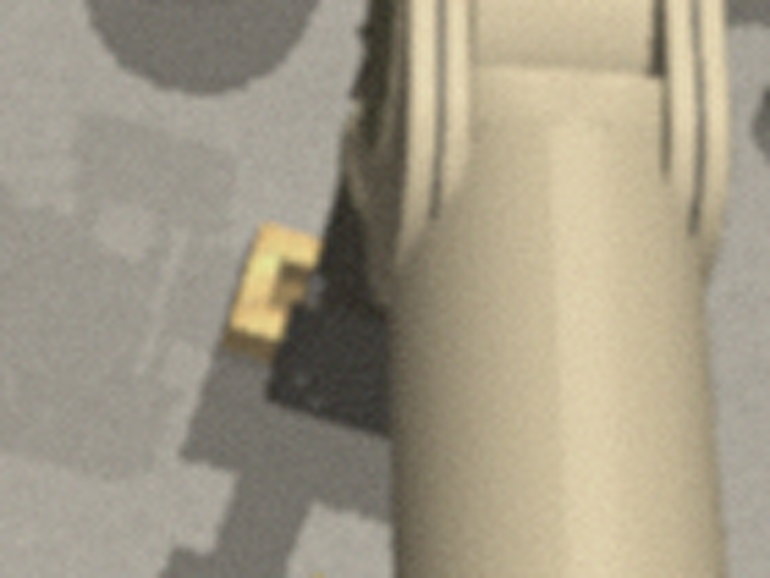

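The side view shows the open fingers centred over the dark handle: tips at crop (153,320) and (265,350), handle top at (208,350). I'll go down and grip.

Call:
drive_tool(moves="0 0 -0.035 0 0;0 0 -0.031 0 0;0 0 0 0 0;0 0 0 0 1;0 0 0 0 1;0 0 0 0 1;0 0 0 0 1;0 0 0 0 1;0 0 0 0 1", newtons=40)

```text
time: 3.58
ee_pos: [0.5515, -0.1594, 0.1176]
eef_rot: [0.572, 0.415, -0.572, 0.415]
ft_force: [-0.4, 0.3, -0.0]
width: 0.0351
```

Call:
drive_tool(moves="0 0 0 0 1;0 0 0 0 1;0 0 0 0 1;0 0 0 0 1")

```text
time: 4.08
ee_pos: [0.5515, -0.1594, 0.1175]
eef_rot: [0.572, 0.415, -0.572, 0.415]
ft_force: [0.8, -0.0, 0.1]
width: 0.0197
```

Call:
drive_tool(moves="0 0 0 0 1;0 0 0.01 0 1;0 0 0.02 0 1;0 0 0.02 0 1;0 0 0.02 0 1;0 0 0.02 0 1;0 0 0.015 0 1;0 0 0 0 1;0 0 0 0 1")

```text
time: 5.2
ee_pos: [0.5512, -0.1594, 0.222]
eef_rot: [-0.572, -0.416, 0.572, -0.415]
ft_force: [-0.6, -0.3, -2.9]
width: 0.0197
```

```bash
python3 - <<'E'
from h import *
snap('side','side2');crop('side2',270,60,430,240,3.3,'c7')
E
```

```text
(no output)
```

View pics/c7.png

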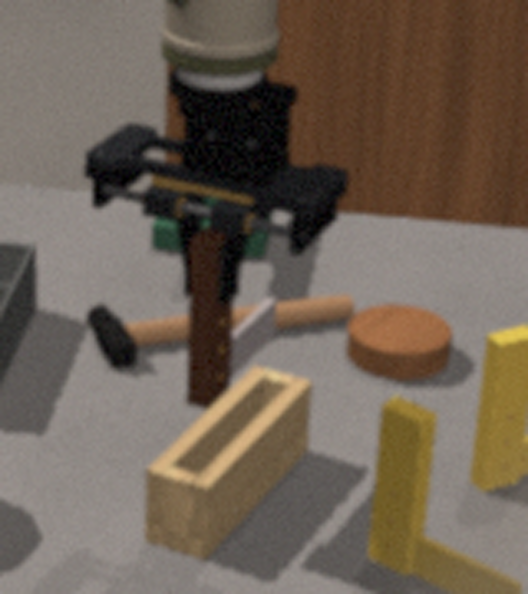

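The side view shows the square hanging upright in the fingers, bottom at crop (205,400), clear above the empty slot. Next I carry it to a staging point 50 mm short of the corner.

Call:
drive_tool(moves="-0.004 0.02 0 0.5 1;-0.004 0.04 0 0.8 1;-0.004 0.045 0 0.8 1;-0.004 0.045 0 0.8 1;-0.004 0.045 0 0.8 1;-0.004 0.045 0 0.8 1;-0.004 0.045 0 0.8 1;-0.003 0.04 0 0.8 1;-0.002 0.024 0 0.6 1;0 0 0 0 1;0 0 0 0 1")

```text
time: 6.62
ee_pos: [0.5182, 0.1892, 0.2223]
eef_rot: [-0.547, -0.448, 0.547, -0.448]
ft_force: [-0.4, -0.6, -1.6]
width: 0.02
```

```bash
python3 - <<'E'
from h import *
snap('side','side3');crop('side3',230,90,430,350,2.3,'c8')
snap('top','top3');crop('top3',205,190,345,295,5.5,'c9')
E
```

```text
(no output)
```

View pics/c8.png

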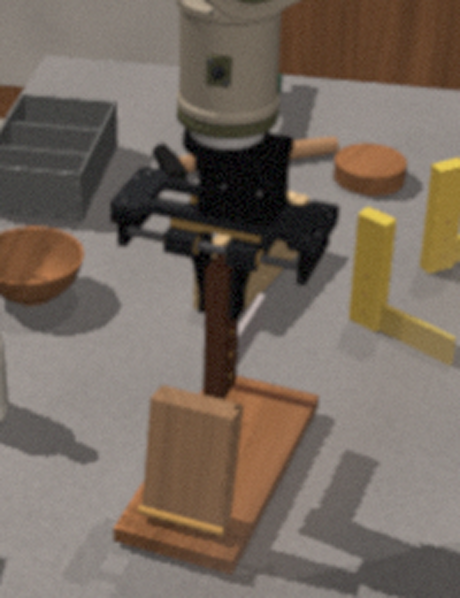

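View pics/c9.png

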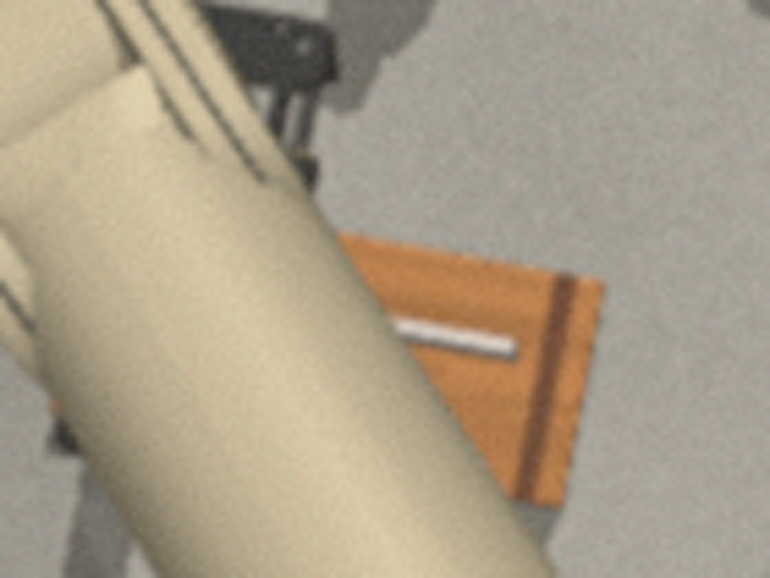

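The views show the square over the plate, blade pointing away from the stave. The blade end is at top-crop (515,345), short of the dark stripe, and its edge is parallel to the plate edge within about 1°. I'll lower it now.

Call:
drive_tool(moves="0 0 -0.02 0 1;0 0 -0.03 0 1;0 0 -0.025 0 1;0 0 -0.01 0 1;0 0 0 0 1;0 0 0 0 1")

```text
time: 7.48
ee_pos: [0.5191, 0.1897, 0.1387]
eef_rot: [0.548, 0.448, -0.547, 0.448]
ft_force: [0.6, 0.1, -1.3]
width: 0.0198
```

Call:
drive_tool(moves="0 0 -0.003 0 1;0 0 -0.002 0 1;0 0 -0.002 0 1;0 0 0 0 1;0 0 0 0 1")

```text
time: 8.1
ee_pos: [0.5185, 0.1896, 0.1306]
eef_rot: [0.547, 0.448, -0.547, 0.448]
ft_force: [0.3, -0.2, -2.8]
width: 0.0197
```

Call:
drive_tool(moves="0 0 -0.001 0 1;0 0 -0.001 0 1;0 0 -0.001 0 1;0 0 0 0 1;0 0 0 0 1")

```text
time: 8.72
ee_pos: [0.5186, 0.1896, 0.1276]
eef_rot: [0.547, 0.448, -0.547, 0.448]
ft_force: [0.1, -0.5, -2.6]
width: 0.0199
```

Call:
drive_tool(moves="0 0 -0.001 0 1;0 0 -0.001 0 1;0 0 0 0 1;0 0 0 0 1")

```text
time: 9.22
ee_pos: [0.5187, 0.1897, 0.1265]
eef_rot: [0.547, 0.448, -0.547, 0.448]
ft_force: [-3.0, -2.0, 8.1]
width: 0.0198
```

Plate contact came at TCP z ≈ 0.1267, as predicted. I'll lift 1 mm and slide towards the stave.

Call:
drive_tool(moves="0 0 0.0012 0 1;0.001 0.005 0 0 1;0.001 0.005 0 0 1;0.001 0.005 0 0 1;0.001 0.005 0 0 1;0.001 0.005 0 0 1;0.001 0.005 0 0 1;0.001 0.005 0 0 1;0 0 0 0 1;0 0 0 0 1")

```text
time: 10.48
ee_pos: [0.5255, 0.2248, 0.1267]
eef_rot: [0.547, 0.448, -0.547, 0.448]
ft_force: [-0.1, -0.7, -1.8]
width: 0.0199
```

Call:
drive_tool(moves="0.0008 0.004 0 0 1;0.0008 0.004 0 0 1;0 0 0 0 1;0 0 0 0 1")

```text
time: 10.98
ee_pos: [0.5272, 0.2329, 0.1268]
eef_rot: [0.547, 0.448, -0.547, 0.448]
ft_force: [0.5, -1.4, -1.4]
width: 0.0195
```

```bash
python3 - <<'E'
from h import *
snap('side','side4');crop('side4',250,150,390,350,4,'c10')
print(r.read_state()['ft_force'],r.read_state()['torque'])
E
```

```text
[ 0.61511938 -1.19847373 -0.76327635] [-0.22482326 -0.18679758 -0.02565722]
```

View pics/c10.png

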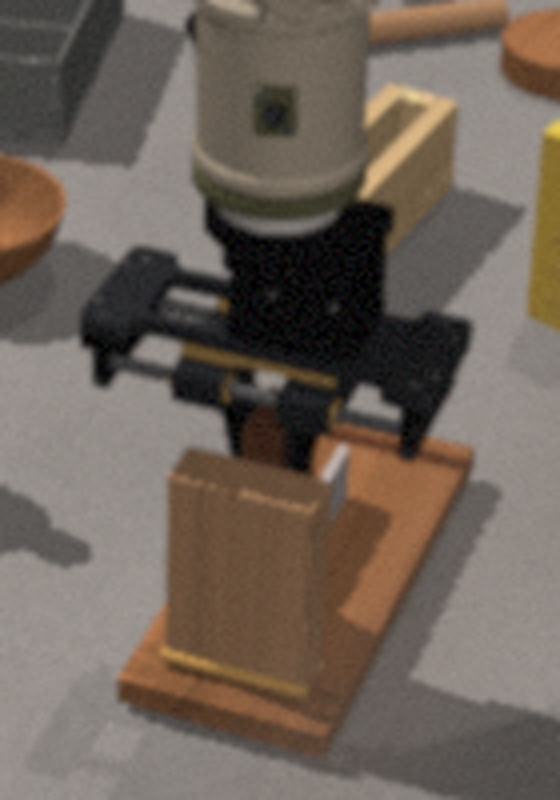

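The side view shows the square behind the stave with the stave partly pushed up and a light reaction. I'll creep on until the force rises.

Call:
drive_tool(moves="0.0004 0.002 0 0 1;0.0004 0.002 0 0 1;0 0 0 0 1;0 0 0 0 1")

```text
time: 11.52
ee_pos: [0.528, 0.2367, 0.1268]
eef_rot: [0.547, 0.448, -0.547, 0.448]
ft_force: [-0.4, -2.7, 0.1]
width: 0.0197
```

Call:
drive_tool(moves="0.0004 0.002 0 0 1;0 0.001 0 0 1;0 0 0 0 1;0 0 0 0 1")

```text
time: 12.02
ee_pos: [0.5283, 0.2382, 0.1267]
eef_rot: [-0.547, -0.447, 0.548, -0.448]
ft_force: [-2.8, -8.1, 4.2]
width: 0.0198
```

Call:
drive_tool(moves="0 0 -0.0006 0 1;0.0001 0.0006 0 0 1;0 0 0 0 1;0 0 0 0 1;0 0 0 0 1;0 0 0 0 1")

```text
time: 12.78
ee_pos: [0.5284, 0.2382, 0.1266]
eef_rot: [-0.546, -0.447, 0.548, -0.448]
ft_force: [-5.3, -11.5, 9.4]
width: 0.0196
```

```bash
python3 - <<'E'
from h import *
snap('side','side5');crop('side5',250,150,390,350,4,'c11')
snap('top','top5');crop('top5',190,200,330,300,5.5,'c12')
s=r.read_state();print(s['ft_force'],s['torque'],s['ee_pos'])
E
```

```text
[ -5.25903227 -12.4827525    9.76369188] [-2.12661891  1.08793682  0.05576318] [0.5283931  0.23824914 0.12652439]
```

View pics/c11.png

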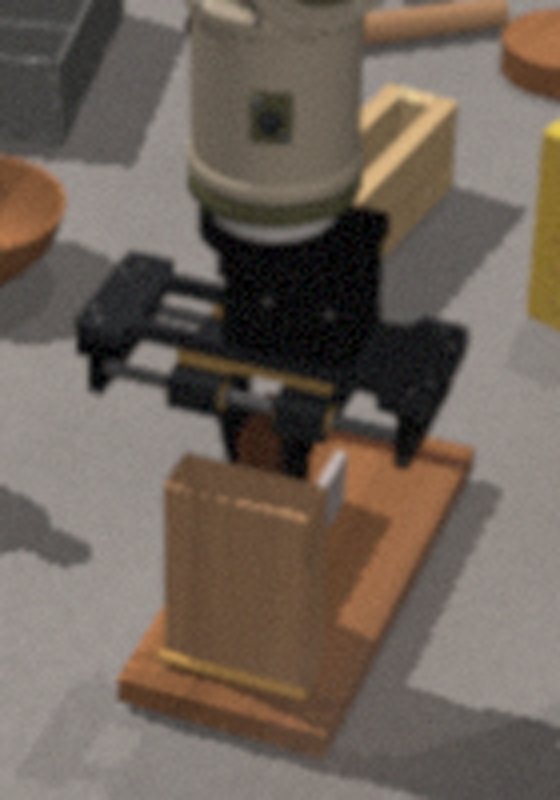

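View pics/c12.png

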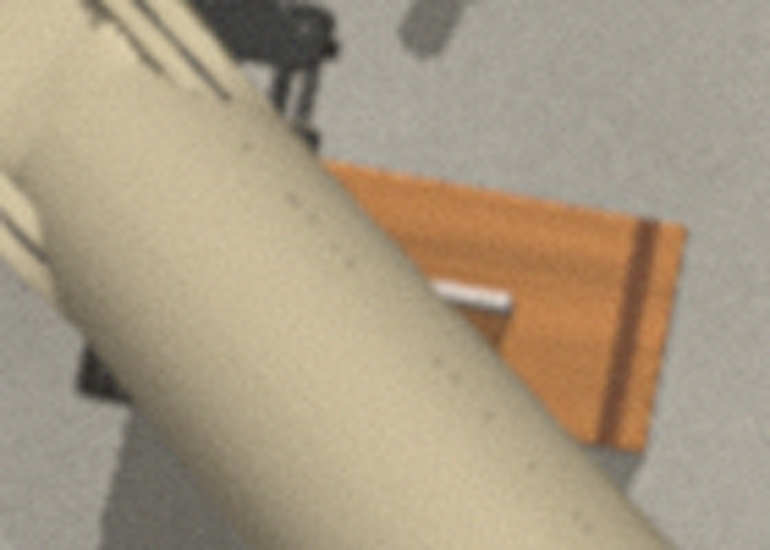

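```bash
python3 - <<'E'
from h import *
th=np.radians(-11.3);X=np.array([np.cos(th),np.sin(th),0]);Y=np.array([-np.sin(th),np.cos(th),0])
for c in ([.5323,.2561,.024],[.5322,.257,.024]):
    c=np.array(c)
    for ln in (0,.05,.1):
        y=Y*np.cos(ln)+np.array([0,0,1])*np.sin(ln);z=np.array([0,0,np.cos(ln)])-Y*np.sin(ln)
        P=[c+sx*.04*X+a*y+.125*z for sx,a in((1,.03),(-1,.03),(-1,0),(1,0))]
        print(ln,((proj('side5',P)-[250,150]+.5)*4).round(0).tolist())
    print('hinge outer bottom',((proj('side5',[c+s*.04*X+.03*Y for s in(1,-1)])-[250,150]+.5)*4).round(0).tolist())
    print('plate -x+y corner',((proj('side5',[c-.06*X+.05*Y,c+.06*X+.05*Y])-[250,150]+.5)*4).round(0).tolist())
    print('blade end top',((proj('top5',[c-.14*Y+.036*np.array([0,0,1])+s*.003*X for s in(1,-1)])-[190,200]+.5)*5.5).round(0).tolist())
crop('side5',280,250,340,330,9,'c13')
E
```

```text
0 [[162.0, 484.0], [308.0, 520.0], [328.0, 486.0], [184.0, 451.0]]
0.05 [[167.0, 475.0], [312.0, 511.0], [332.0, 479.0], [189.0, 444.0]]
0.1 [[172.0, 466.0], [317.0, 502.0], [336.0, 473.0], [193.0, 438.0]]
hinge outer bottom [[164.0, 663.0], [302.0, 701.0]]
plate -x+y corner [[325.0, 735.0], [116.0, 677.0]]
blade end top [[511.0, 295.0], [509.0, 306.0]]
0 [[162.0, 485.0], [308.0, 522.0], [328.0, 487.0], [184.0, 452.0]]
0.05 [[167.0, 476.0], [312.0, 512.0], [332.0, 480.0], [189.0, 445.0]]
0.1 [[172.0, 467.0], [317.0, 503.0], [336.0, 474.0], [193.0, 439.0]]
hinge outer bottom [[164.0, 664.0], [302.0, 702.0]]
plate -x+y corner [[325.0, 736.0], [116.0, 678.0]]
blade end top [[509.0, 295.0], [507.0, 307.0]]
```

View pics/c13.png

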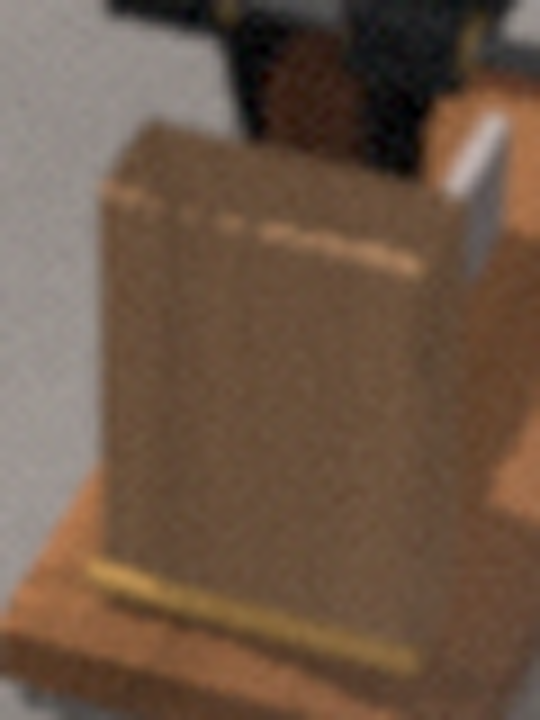

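The stave's outer top edge, crop (166,487) to (307,521), matches the projection for lean 0: (162,484) to (308,520). The blade end at (512,295) matches its projection at (511,295). I'll press down slightly more so that plate contact is certain, and hold.

Call:
drive_tool(moves="0 0 -0.0005 0 1;0 0 -0.0005 0 1;0 0 0 0 1;0 0 0 0 1;0 0 0 0 1;0 0 0 0 1;0 0 0 0 1;0 0 0 0 1")

```text
time: 13.88
ee_pos: [0.5284, 0.2383, 0.1265]
eef_rot: [-0.546, -0.447, 0.548, -0.449]
ft_force: [-8.9, -14.5, 18.2]
width: 0.0199
```

Call:
drive_tool(moves="0 0 0 0 1;0 0 0 0 1;0 0 0 0 1;0 0 0 0 1;0 0 0 0 1;0 0 0 0 1;0 0 0 0 1;0 0 0 0 1")

```text
time: 14.88
ee_pos: [0.5284, 0.2383, 0.1265]
eef_rot: [-0.546, -0.447, 0.548, -0.449]
ft_force: [-8.9, -15.2, 18.4]
width: 0.0196
```

```bash
python3 - <<'E'
from h import *
snap('side','side6');crop('side6',250,150,390,350,4,'c14')
snap('top','top6')
s=r.read_state();print(s['ft_force'],s['torque'],s['ee_pos'],s['eef_rot'],s['width'],abs(np.array(s['joint_vel'])).max())
E
```

```text
[ -9.97769935 -14.22144694  18.38537254] [-2.61093512  2.08050294  0.08997368] [0.52843909 0.23831936 0.1265266 ] [-0.54647466 -0.44677773  0.54823812 -0.44854216] 0.020162188410057298 0.001561622196816328
```

View pics/c14.png

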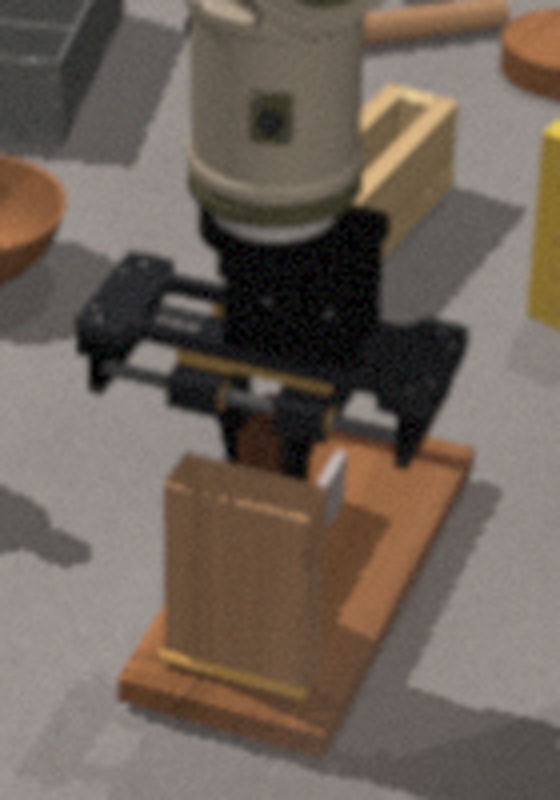

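View pics/top6.png

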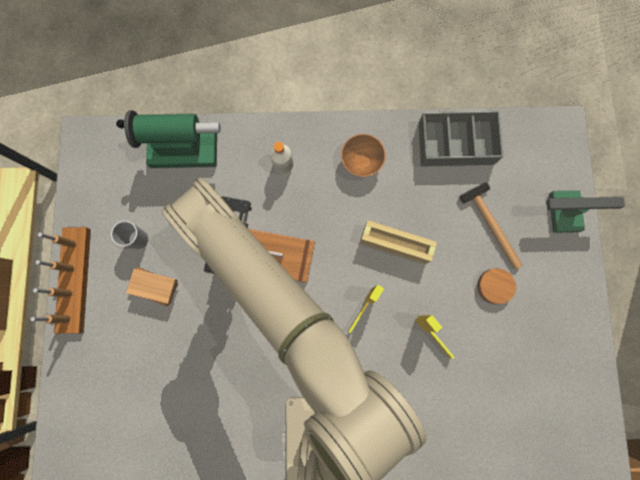

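The side view shows the stave upright with the square pressed in and still gripped. The top view shows all bystanders unmoved, and the readings are steady, so I'll hand in.

```bash
python3 -c "
from bench import ticket
print(ticket.close_job())"
```

```text
the job is handed in; nothing more can be done
None
```

I drew the square out of the holder by its handle, carried it to the jig and set it on the plate with the blade pointing away from the stave. I then slid it into the corner and pressed it down and in. I handed the job in at about 15 s with the square still gripped; no verdict came back.

**Last checks:**
- **Force and grip:** the wrist force held steady at about 18 N up from the plate and 14–15 N back in y. The width was 20 mm, and the arm was at rest.
- **Position:** the heel worked out from the tool pose was within about 1 mm of the corner estimated from the top camera. The blade end was where expected within a pixel or so.
- **Stave:** its edges in the side picture matched a lean of 0 to within a few crop pixels.
- **Bystanders:** none had visibly moved.

**Not measured or in disagreement:**
- The split of force between plate and stave was not measured separately.
- The two cameras disagreed by about 4 mm on where the plate lies along y. The force rise at contact fitted the top camera.
- A small sideways force of about 6 N along the stave's width remained at the end.

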